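Roll the thumbwheel of a gap gauge until the jaw stands at the mark

ROBOT

A 6-joint arm with a two-finger parallel gripper is mounted at the origin on a cart in front of the work surface, level with it; the furniture and walls round the work are solid. World frame = base frame: x ahead of the robot, y to its left, z up, the work surface at z = 0. Lengths are in mm, angles in rad, forces in N, time in s.
With the tool pointing down it reaches from about 250 to 775 mm from the base axis. Payload 4 kg.
Tool frame: the origin (TCP) lies between the finger pads; the fingertips stand 8 mm ahead of it and the grasp point (between the pads) lies 11 mm behind it; z points along the fingers, x is the direction in which the jaws open and shut, and the axes are right-handed (so a half turn about z gives the same grasp; the last joint's range is limited). The gripper opens to 94 mm and grips with 3 to 60 N. Pads are 16 mm wide; open, the fingers measure 119 mm over their backs; the gripper's body (75 mm by 177 mm) begins 78 mm behind the grasp point.
Start: joints at [-1.384, 0.087, 1.371, -0, 1.684, -0.103], TCP at [157.165, -527.085, 213.506] pointing down, gripper open.
Joint ranges: [-3.1, 3.1], [-0.76, 2.03], [0.27, 2.55], [-1.08, 4.22], [0.17, 2.65], [-2.57, 2.57]. Speed limits (rad/s): [2.79, 2.79, 3.14, 3.14, 3.14, 3.14].

INTERFACE

Orientations are given as a unit quaternion [x, y, z, w].
In Python, from station import ctrl, camera, recognise gives the robot as it stands. The module is installed in compiled form; this text tells all that it offers.
- The arm moves only by the tool carry_out, never from a script. Its argument "motion" is a list of rows, each an object of numbers: "dx", "dy", "dz": the shift along the tool's x, y, z in mm; "ax", "ay", "az": the turn, a rotation vector about the tool's x, y, z in degrees. In form: [{"dx": .., "dy": .., "dz": .., "ax": .., "ay": .., "az": ..}, ...]. A call has exactly 5 rows; each row shifts and turns the commanded pose from where the row before left it, along the tool's axes as they then stand; what a row does not reach is not made up. A row lasts 1/8 s, in which the tool goes at most 62.5 mm and 10.7 degrees, less where a joint would pass 70% of its speed; a pose out of reach is approached as far as the arm can. A call with a gripper value outside its range is refused whole. "claw" is the opening, from 0 (shut) to 1 (fully open), set as the call begins (left out, the last holds). The fingers move at their own pace and stop on an object; "squeeze" is the grip in N (left out, the last holds). Time passes only in rows, so rows that do not move let the fingers close, or fill a call up. It gives the time, the measured TCP pose, the force and the opening at its end, in the units of the state.
- ctrl.get_obs(): the state, without advancing time (a new reading comes with each control period).
- camera(name): name is "scene" or "top" or "wrist"; returns a dict with "frame" (400x640x3 uint8, blue, green, red), "mtx" (3x3 intrinsics, pixels), "T" (4x4, takes a point from camera to world coordinates); the wrist camera has in their place "hand_eye" (4x4, takes a point from camera to tool coordinates, whose origin is the TCP and whose axes are the tool frame's). Camera axes: x right, y down, z forward; pixel columns grow to the right and rows downward; lengths in mm; the calibration is good to about 2 mm. A picture is of the moment at which its call begins: read the wrist's pose just before it. There is no depth.
- ctrl.hand_in(): hands the job in, once; it reports no verdict.
Trained networks look in a picture, given as the dict that the camera call returned (one of the last four; its "shot" number tells which), for a name from the list of things; names that differ only in an ending like _2 or _b are one class to them, and where a whole thing is asked for, a point or a joint stands for the part that bears it (a point fixed in the world has none). Each returns a list of dicts, best first, with "score" (0 to 1); they miss things now and then, are a little off and sometimes report something else, mostly with a low value. They report only what shows in the picture. A call takes as long as a camera call.
- recognise(picture, target): "point" ([column, row] in pixels, amid what is visible of it).
The state is a dict: "time_s": time; "joint_positions": joint angles; "qd": joint speeds; "effort": joint torques, N m; "tcp_pos": TCP position; "tcp_rot": TCP orientation; "ft_force": force on the tool from outside, world axes, zero at the start; "ft_torque": the same for the moment, N m; "gripper_width": finger opening in mm.
Only numpy, scipy, OpenCV 4.12 (cv2) and the standard library are available. Lean on these libraries where they do the work, as an engineer would, in place of code of your own. Each camera call takes 0.05 s, during which the arm holds its last target.

TASK

Set the gap gauge for the next batch of springs: roll its knurled wheel under a fingertip until the pointer on the sliding jaw lines up with the black line on the mark block, then take the finger away. Move the jaw by the wheel only, never by touching the jaw itself; pick nothing up, and leave the ring, the brass weight and the spring beside the gauge where they are.

Things in the scene. Friction and masses are not known exactly. Their poses are not given: they have to be found in the camera images.
- gap_gauge: Gap gauge, fixed to the table. Base plate (mm) x -55 to 55, y -55 to 161, 12 high. Origin on the table below the wheel's centre; x along the wheel's axle, +y the way the jaw slides to close the gap, z up. Grey housing x -35 to 35, y -50 to 50, top at z 64, with a slot along y from which the wheel stands out. Fixed steel anvil at the far end: face at y 125, top at z 54.
- wheel_top (a point): Highest point of the wheel, z 74 mm, straight above its centre; fixed to the gauge, does not turn. Rolled here toward the gauge's +y, the wheel closes the gap; toward -y it opens it. 10 mm of rim moves the jaw 3 mm.
- wheel: Knurled steel thumbwheel, diameter 60 mm, 22 mm wide; origin at its centre, 44 mm above the table, axle along the gauge's x. Its upper 10 mm stand out of the slot. It turns by friction under a fingertip (about 1 N at the rim), stays where it is left, and has stops at both ends of the jaw's 39 mm travel. It starts at the stop with the gap fully open.
- jaw: Sliding steel jaw 52 x 18 mm (x, y), top at z 55, between housing and anvil; origin at table height under its middle, axes as the gauge's. It starts at y 71 mm in the gauge's frame (45 mm gap to the anvil) and slides only along y. A conical pointer, in line with a black line across its top, stands out of its -x side at its middle (y 0, z 49), tip 36.5 mm from the gauge's centre line.
- mark_block: Fixed aluminium block 14 x 14 x 43 mm on the base plate, on the jaw's -x side, just outside the pointer's tip. Origin at the centre of its underside; axes as the gauge's. A black line 2 mm wide runs along x over the middle of its top (y 0) and down its -x face. Its y differs each time: the jaw must travel 12 to 32 mm until jaw and block have the same y in the gauge's frame.
- ring_gauge: Loose steel ring, 52 mm diameter, 14 mm high, lying flat; origin at the centre of its underside. Leave alone.
- weight: Loose brass-coloured weight with a neck, 34 mm diameter, 42 mm high; origin at the centre of its underside. Leave alone.
- spring: Loose coil spring standing upright, 22 mm diameter, 46 mm high; origin at the centre of its underside. Leave alone.

How it is judged (in metres and radians):
On the way:
1. a finger on the wheel has rolled the jaw at least 4 mm (distance of jaw from where it was at the start of the episode above 0.004 m and contact force between the fingers and wheel above 0.3 N), for 0.05 s.
At the end, for the whole second after the job is handed in: The jaw's pointer stands within 2.5 mm of the middle of the mark block's line, at rest, and the ring, weight and spring are within 15 mm of where they stood (y of jaw in the frame of mark_block between -0.0025 and 0.0025 m and linear speed of jaw below 0.003 m/s and distance of each of ring_gauge, weight, spring from where it was at the start of the episode below 0.015 m); the robot touches nothing.
It fails at once if the jaw is pushed directly by the robot (contact force between any of the fingers, the arm and jaw above 1 N).
It fails at once if the ring, the weight or the spring is moved or lifted by 15 mm or more (distance of any of ring_gauge, weight, spring from where it was at the start of the episode above 0.015 m).
It fails at once if the ring, the weight or the spring is gripped or lifted (height (world z) of any of ring_gauge, weight, spring above 0.006 m).
It also fails if it takes over 64 s, if anything falls off the work surface, if the arm or the gripper's body presses on something with over 40 N, if the wrist force passes 120 N, or if a joint passes its speed limit or range.

## Working session

There is one attempt and no reset: what is moved stays moved. The work goes in short steps, Python scripts to look and compute and a tool call to move; the robot and the scene stay as the last step left them, time stands still between calls to the robot, and variables do not carry over. Pictures are saved under pics/ and viewed, and the job is handed in when it is done.

Besides the shell and the picture viewer there is one more tool, called after "Call:" in YAML: its name, and indented under it one key for each argument. carry_out: Moves the arm, as the interface text tells. Its arguments: {"type":"object","properties":{"motion":{"type":"array","items":{"type":"object","properties":{"dx":{"type":"number"},"dy":{"type":"number"},"dz":{"type":"number"},"ax":{"type":"number"},"ay":{"type":"number"},"az":{"type":"number"}}}},"claw":{"type":"number"},"squeeze":{"type":"number"}},"required":["motion"]}

```bash
mkdir -p pics
python3 - <<'E'
from station import ctrl,camera,recognise
import cv2,numpy as np
o=ctrl.get_obs();print({k:np.round(v,3).tolist() for k,v in o.items()})
for n in("scene","top"):
    c=camera(n);cv2.imwrite(f"pics/{n}1.png",c["frame"]);print(n,c["mtx"].tolist(),np.round(c["T"],4).tolist())
    for t in("gap_gauge","wheel","jaw","mark_block","ring_gauge","weight","spring"):
        print(t,[(np.round(r["point"],1).tolist(),round(r["score"],2)) for r in recognise(c,t)[:2]])
E
```

```text
{'time_s': 0.0, 'joint_positions': [-1.384, 0.088, 1.372, -0.0, 1.684, -0.103], 'qd': [0.001, 0.001, -0.001, -0.001, 0.0, -0.001], 'effort': [0.001, -34.018, -30.242, 0.072, 0.033, -0.0], 'tcp_pos': [157.082, -526.552, 212.329], 'tcp_rot': [0.802, -0.598, -0.001, -0.001], 'ft_force': [0.016, 0.889, 0.432], 'ft_torque': [-0.004, -0.047, -0.003], 'gripper_width': 93.89}
scene [[460.7463372610735, 0.0, 317.1949323697122], [0.0, 460.7463372610735, 205.07327118074826], [0.0, 0.0, 1.0]] [[0.867, -0.3237, 0.3789, 239.8201], [-0.4983, -0.5719, 0.6516, -572.1582], [0.0058, -0.7537, -0.6571, 639.8658], [0.0, 0.0, 0.0, 1.0]]
gap_gauge [([329.7, 242.8], 0.7)]
wheel [([344.1, 235.6], 0.7)]
jaw [([316.0, 220.4], 0.53)]
mark_block [([294.0, 230.0], 0.67)]
ring_gauge [([387.7, 239.3], 0.81)]
weight [([377.3, 301.1], 0.86)]
spring [([293.8, 270.9], 0.48), ([329.7, 244.3], 0.32)]
top [[380.8582595385247, 0.0, 320.5928487015904], [0.0, 380.8582595385247, 199.15520375360086], [0.0, 0.0, 1.0]] [[-0.0252, -0.9901, 0.1379, 469.3392], [-0.9997, 0.0239, -0.011, -18.5431], [0.0076, -0.1381, -0.9904, 923.9018], [0.0, 0.0, 0.0, 1.0]]
gap_gauge [([327.0, 210.9], 0.89)]
wheel [([349.9, 204.5], 0.51)]
jaw [([319.6, 211.6], 0.79)]
mark_block [([310.3, 231.7], 0.52), ([343.4, 163.9], 0.42)]
ring_gauge [([339.5, 167.8], 0.56), ([325.4, 211.7], 0.38)]
weight [([327.1, 213.4], 0.57), ([395.5, 208.4], 0.56)]
spring [([345.2, 250.2], 0.6)]
```

Run:
```python
import cv2
a=cv2.imread("pics/scene1.png")[150:350,220:480];cv2.imwrite("pics/s1z.png",cv2.resize(a,None,fx=3,fy=3,interpolation=cv2.INTER_CUBIC)[:600,:780])
a=cv2.imread("pics/top1.png")[140:280,250:430];cv2.imwrite("pics/t1z.png",cv2.resize(a,None,fx=4,fy=4,interpolation=cv2.INTER_CUBIC))
```

```text
(no output)
```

View pics/s1z.png

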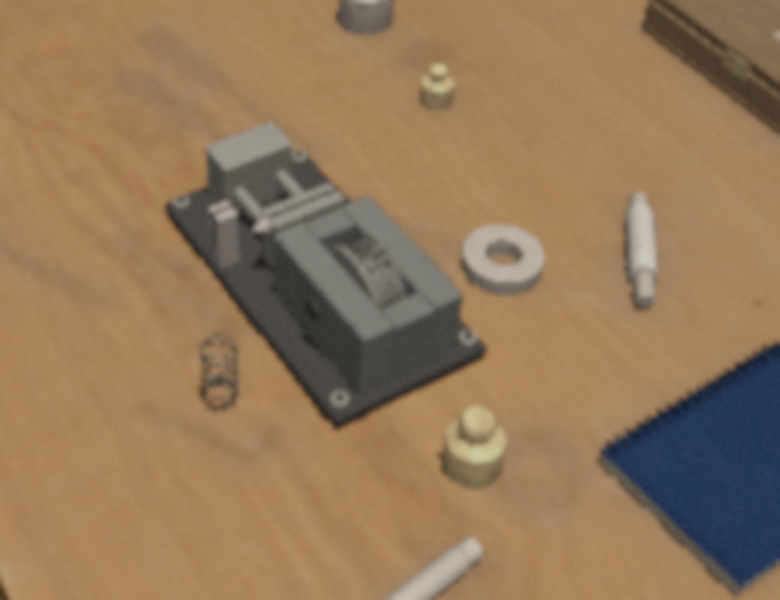

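View pics/t1z.png

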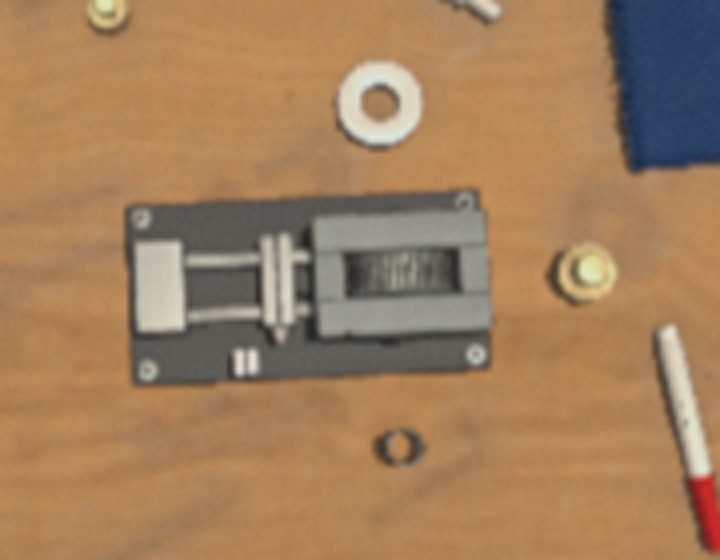

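The scene picture shows the gauge with its wheel at about (352,237), the pointer and jaw left of the housing, and the mark block at about (295,228). In the top view, gauge +y runs left (about world +y). The ring is at about (345,166), the weight at about (396,208) and the spring at about (350,252). Next I fit the gauge pose from the base corners.

```bash
cat > h.py <<'E'
import numpy as np
from scipy.optimize import least_squares
def proj(c,P):
    T=c["T"];p=(np.asarray(P,float)-T[:3,3])@T[:3,:3]
    return p[...,:2]/p[...,2:]*[c["mtx"][0,0],c["mtx"][1,1]]+c["mtx"][:2,2]
def g2w(q,P):
    P=np.asarray(P,float);c,s=np.cos(q[2]),np.sin(q[2])
    return np.c_[q[0]+c*P[:,0]-s*P[:,1],q[1]+s*P[:,0]+c*P[:,1],P[:,2]]
def ray(c,uv,z):
    T=c["T"];K=c["mtx"];d=T[:3,:3]@np.linalg.inv(K)@[uv[0],uv[1],1]
    return T[:3,3]+d*(z-T[2,3])/d[2]
E
python3 - <<'E'
from h import *
from station import camera
top=camera("top");sc=camera("scene")
Z=lambda L,o,f:np.array(L)/f+np.array(o)
# corners: (+x,+y),(+x,-y),(-x,-y),(-x,+y)
P=[[55,161,12],[55,-55,12],[-55,-55,12],[-55,161,12],[35,50,64],[35,-50,64],[-35,-50,64],[-35,50,64]]
t=Z([[127,206],[478,190],[491,370],[134,384],[312,214],[485,211],[491,325],[317,336]],(250,140),4)
Ps=[[-55,-55,12],[-55,161,12],[-35,-50,64],[35,-50,64],[35,50,64],[-35,50,64]]
s=Z([[337,420],[168,207],[363,336],[461,293],[367,198],[275,229]],(220,150),3)
f1=lambda q:(proj(top,g2w(q,P))-t).ravel()
f2=lambda q:(proj(sc,g2w(q,Ps))-s).ravel()
for f in(f1,f2,lambda q:np.r_[f1(q),f2(q)]):
    r=least_squares(f,[430,0,0.05],loss='soft_l1');print(r.x.round(3),r.fun.round(1))
q=r.x
print('wheel top',g2w(q,[[0,0,74]]))
def loc(c,uv,z):
    w=ray(c,uv,z);d=w[:2]-q[:2];k,n=np.cos(q[2]),np.sin(q[2]);return w.round(1),(k*d[0]+n*d[1]).round(1),(-n*d[0]+k*d[1]).round(1)
print('mark',loc(top,Z([245,362],(250,140),4),55), loc(sc,Z([223,210],(220,150),3),55))
print('jaw tip',loc(top,Z([280,336],(250,140),4),49),loc(sc,Z([262,226],(220,150),3),49))
np.save('q.npy',q)
E
```

```text
[ 567.101  -95.569 -433.52 ] [-0.6 -0.7  0.5 -0.5  0.1 -0.2 -1.   0.4 -0.2  0.3  0.2 -0.9  0.7  1.2
  0.   0.3]
[ 5.67544e+02 -9.76680e+01  1.50000e-02] [-0.6 -0.1 -1.2 -2.6  0.2  1.2  1.6 -0.   1.1 -2.  -0.7  0.9]
[567.404 -96.331  -6.263] [-0.3 -0.7  0.8 -0.6  0.5 -0.3 -0.6  0.3  0.1  0.1  0.5 -1.   1.   1.
  0.4  0.2 -0.8 -0.6 -1.9 -2.8 -0.1  0.7  1.2 -0.6  0.5 -2.4 -1.2  0.6]
wheel top [[567.4044831  -96.33079171  74.        ]]
mark (array([518.8,  -5.1,  55. ]), np.float64(-46.8), np.float64(92.2)) (array([518.9,  -7.9,  55. ]), np.float64(-46.7), np.float64(89.4))
jaw tip (array([533.5, -25.4,  49. ]), np.float64(-32.4), np.float64(71.6)) (array([536. , -26.9,  49. ]), np.float64(-30.0), np.float64(70.1))
```

Call:
carry_out:
  motion:
    - {"az":7.75}
    - {"az":7.7}
    - {"dx":-30,"dy":-30}
    - {"dx":-35,"dy":-35}
    - {"dx":-35,"dy":-35}
  claw: 0
  squeeze: 20

```text
invalid input
```

Call:
carry_out:
  motion:
    - {"dx":-35,"dy":-35}
    - {"dx":-35,"dy":-35}
    - {"dx":-35,"dy":-35}
    - {"dx":-35,"dy":-35}
    - {"dx":-35,"dy":-35}

```text
invalid input
```

Call:
carry_out:
  motion:
    - {"dx":-35,"dy":-35}
    - {"dx":-35,"dy":-35}
    - {"dx":-30,"dy":-30}
    - {"dz":0}
    - {"dz":0}

```text
invalid input
```

Call:
carry_out:
  motion:
    - {"dx":0,"dy":0,"dz":0,"ax":0,"ay":0,"az":7.7}
    - {"dx":0,"dy":0,"dz":0,"ax":0,"ay":0,"az":7.7}
    - {"dx":-30,"dy":-30,"dz":0,"ax":0,"ay":0,"az":0}
    - {"dx":-35,"dy":-35,"dz":0,"ax":0,"ay":0,"az":0}
    - {"dx":-35,"dy":-35,"dz":0,"ax":0,"ay":0,"az":0}
  claw: 0
  squeeze: 20

```text
time_s: 1.52
tcp_pos: [255.8, -424.0, 213.5]
tcp_rot: [0.714, -0.7, 0.0, -0.0]
ft_force: [0.2, 0.6, 0.3]
gripper_width: 47.5
```

Call:
carry_out:
  motion:
    - {"dx":-35,"dy":-35,"dz":0,"ax":0,"ay":0,"az":0}
    - {"dx":-35,"dy":-35,"dz":0,"ax":0,"ay":0,"az":0}
    - {"dx":-35,"dy":-35,"dz":0,"ax":0,"ay":0,"az":0}
    - {"dx":-35,"dy":-35,"dz":0,"ax":0,"ay":0,"az":0}
    - {"dx":-35,"dy":-35,"dz":0,"ax":0,"ay":0,"az":0}

```text
time_s: 2.15
tcp_pos: [427.3, -245.1, 213.7]
tcp_rot: [0.714, -0.7, 0.0, 0.0]
ft_force: [0.1, -0.5, -0.1]
gripper_width: 0.6
```

Call:
carry_out:
  motion:
    - {"dx":-35,"dy":-35,"dz":0,"ax":0,"ay":0,"az":0}
    - {"dx":-35,"dy":-35,"dz":0,"ax":0,"ay":0,"az":0}
    - {"dx":-35,"dy":-35,"dz":0,"ax":0,"ay":0,"az":0}
    - {"dx":0,"dy":0,"dz":0,"ax":0,"ay":0,"az":0}
    - {"dx":0,"dy":0,"dz":0,"ax":0,"ay":0,"az":0}

```text
time_s: 2.78
tcp_pos: [528.8, -139.4, 213.3]
tcp_rot: [0.715, -0.7, -0.0, 0.0]
ft_force: [0.6, -0.7, 0.3]
gripper_width: 0.5
```

Run:
```python
from station import ctrl,camera,recognise
import cv2,numpy as np
o=ctrl.get_obs();print({k:np.round(v,4).tolist() for k,v in o.items()})
c=camera("wrist");cv2.imwrite("pics/w1.png",c["frame"]);print(c["mtx"].tolist(),np.round(c["hand_eye"],4).tolist())
for t in("wheel","jaw","mark_block"):
    print(t,[(np.round(r["point"],1).tolist(),round(r["score"],2)) for r in recognise(c,t)[:2]])
```

```text
{'time_s': 2.775, 'joint_positions': [-0.3609, 0.0807, 1.378, -0.0007, 1.6833, 1.1884], 'qd': [-0.0262, -0.009, 0.0073, -0.0007, 0.0, 0.0022], 'effort': [0.7246, -33.5158, -30.4106, 0.1009, -0.0762, 0.0002], 'tcp_pos': [528.8194, -139.3713, 213.3483], 'tcp_rot': [0.7146, -0.6995, -0.0001, 0.0004], 'ft_force': [0.6451, -0.7205, 0.2769], 'ft_torque': [0.0516, -0.0273, 0.0168], 'gripper_width': 0.4526}
[[355.36578565721595, 0.0, 320.3305692348825], [0.0, 355.36578565721595, 199.45852575048565], [0.0, 0.0, 1.0]] [[1.0, -0.0008, -0.0002, 0.9826], [0.0008, 0.9699, 0.2434, -71.1397], [-0.0, -0.2434, 0.9699, -170.6639], [0.0, 0.0, 0.0, 1.0]]
wheel [([271.7, 143.7], 0.6)]
jaw [([200.4, 141.7], 0.57), ([273.3, 143.9], 0.16)]
mark_block [([189.0, 187.5], 0.85)]
```

View pics/w1.png

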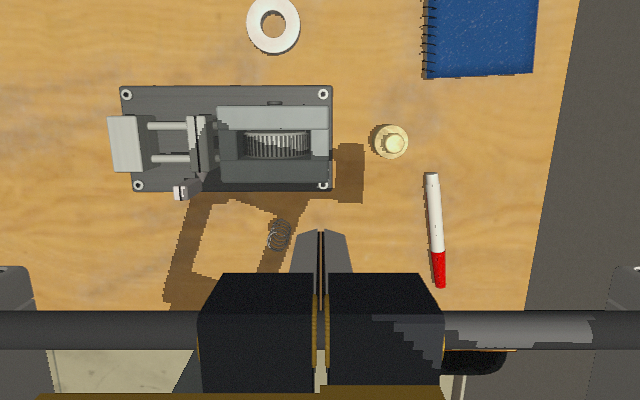

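The wrist picture shows the wheel at about (276,146), the jaw at about (197,143), the mark block at about (186,190) and the closed fingertips at about (321,232). I check the gauge fit against this view.

```bash
cat >> h.py <<'E'
from scipy.spatial.transform import Rotation as R
def wcam(o,c):
    T=np.eye(4);T[:3,:3]=R.from_quat(o["tcp_rot"]).as_matrix();T[:3,3]=o["tcp_pos"]
    c=dict(c);c["T"]=T@c["hand_eye"];return c
E
python3 - <<'E'
from h import *
from station import camera,ctrl
import cv2
o=ctrl.get_obs();c=wcam(o,camera("wrist"))
q=np.load('q.npy')
P=[[55,161,12],[55,-55,12],[-55,-55,12],[35,50,64],[35,-50,64],[-35,-50,64],[-35,50,64]]
t=np.array([[120,86],[332,86],[332,190],[217,107],[329,107],[329,184],[222,184]],float)
f=lambda q:(proj(c,g2w(q,P))-t).ravel()
print(f(q).round(1)); r=least_squares(f,q,loss='soft_l1');print(r.x,r.fun.round(1))
cv2.imwrite("pics/w1z.png",cv2.resize(c["frame"][75:205,100:350],None,fx=3.2,fy=3.2,interpolation=cv2.INTER_CUBIC))
E
```

```text
[-4.9  0.3 -1.  -0.1 -1.5  3.1 -4.7 -0.8 -2.1 -1.  -2.2  0.6 -4.   0.9]
[567.54187513 -98.90366136  -6.26348907] [-2.3  0.1  1.6 -0.2  0.9  3.  -1.8 -1.   0.9 -1.1  0.5  0.6 -1.2  0.7]
```

View pics/w1z.png

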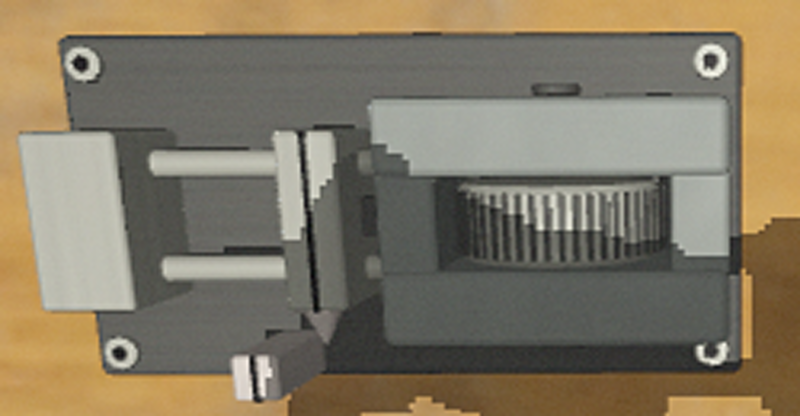

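Call:
carry_out:
  motion:
    - {"dx":-20,"dy":-20,"dz":0,"ax":0,"ay":0,"az":0}
    - {"dx":-21,"dy":-19.6,"dz":10,"ax":0,"ay":0,"az":0}
    - {"dx":0,"dy":0,"dz":40,"ax":0,"ay":0,"az":0}
    - {"dx":0,"dy":0,"dz":35,"ax":0,"ay":0,"az":0}
    - {"dx":0,"dy":0,"dz":0,"ax":0,"ay":0,"az":0}

```text
time_s: 3.65
tcp_pos: [565.3, -97.3, 125.0]
tcp_rot: [0.714, -0.7, -0.003, 0.002]
ft_force: [0.1, -0.3, 1.2]
gripper_width: 0.8
```

Call:
carry_out:
  motion:
    - {"dx":0,"dy":0,"dz":0,"ax":0,"ay":0,"az":0}
    - {"dx":0,"dy":0,"dz":0,"ax":0,"ay":0,"az":0}
    - {"dx":0,"dy":0,"dz":0,"ax":0,"ay":0,"az":0}
    - {"dx":0,"dy":0,"dz":0,"ax":0,"ay":0,"az":0}
    - {"dx":0,"dy":0,"dz":0,"ax":0,"ay":0,"az":0}

```text
time_s: 4.28
tcp_pos: [567.9, -97.4, 128.7]
tcp_rot: [0.715, -0.7, 0.0, -0.0]
ft_force: [0.7, 0.6, 1.0]
gripper_width: 0.4
```

```bash
cat > look.py <<'E'
from h import *
from station import ctrl,camera
import cv2,sys
o=ctrl.get_obs();print(o["time_s"],np.round(o["tcp_pos"],2),np.round(o["tcp_rot"],4),np.round(o["ft_force"],2))
n=sys.argv[1]
w=camera("wrist")["frame"][60:240,180:420];s=camera("scene")["frame"][170:290,260:420]
a=np.zeros((600,800,3),np.uint8);b=cv2.resize(w,(400,300),interpolation=cv2.INTER_CUBIC);a[:300,:400]=b
b=cv2.resize(s,(800,600),interpolation=cv2.INTER_CUBIC);cv2.imwrite(f"pics/{n}s.png",b);cv2.imwrite(f"pics/{n}w.png",cv2.resize(w,(800,600),interpolation=cv2.INTER_CUBIC))
E
python3 look.py a
```

```text
4.275 [567.92 -97.35 128.7 ] [ 7.145e-01 -6.996e-01  2.000e-04 -1.000e-04] [0.72 0.56 1.  ]
```

View pics/as.png

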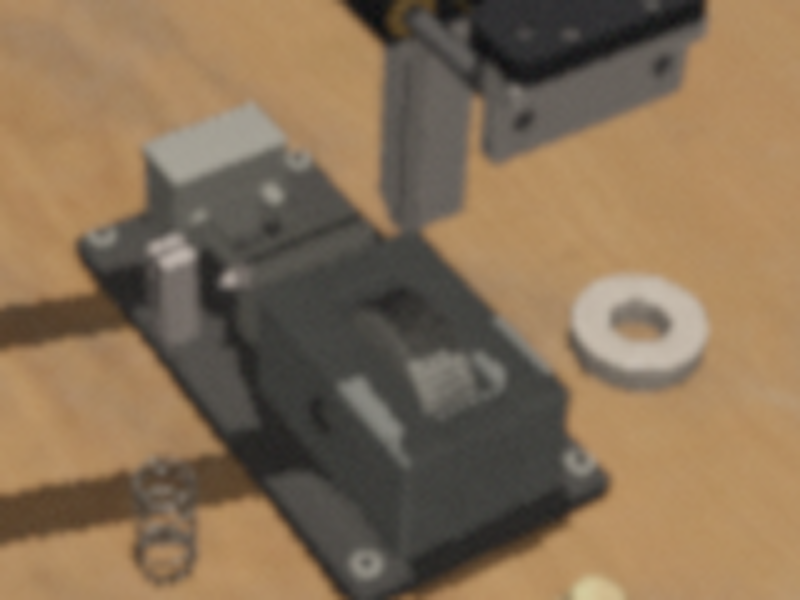

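View pics/aw.png

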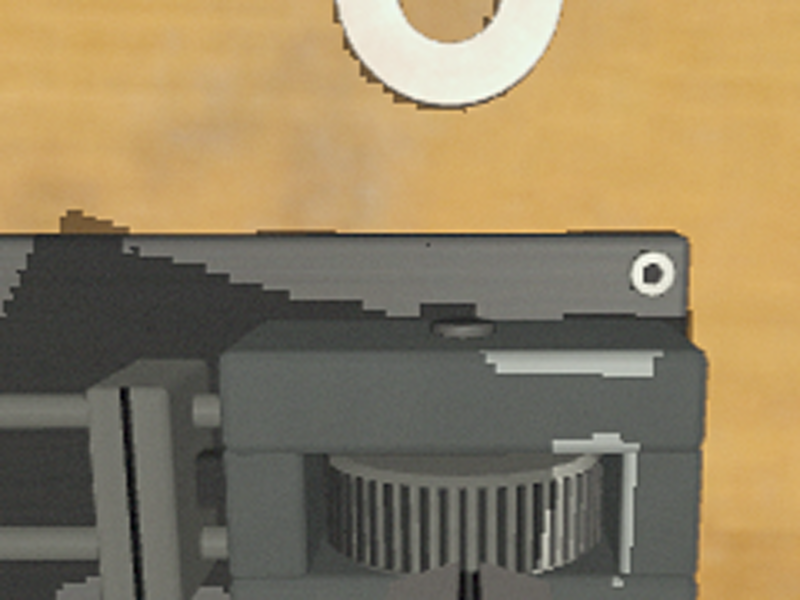

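Call:
carry_out:
  motion:
    - {"dx":14.7,"dy":0,"dz":1.3,"ax":0,"ay":-10,"az":0}
    - {"dx":14.7,"dy":0,"dz":1.3,"ax":0,"ay":-10,"az":0}
    - {"dx":14.7,"dy":0,"dz":1.3,"ax":0,"ay":-10,"az":0}
    - {"dx":0,"dy":0,"dz":0,"ax":0,"ay":0,"az":0}
    - {"dx":0,"dy":0,"dz":0,"ax":0,"ay":0,"az":0}

```text
time_s: 5.0
tcp_pos: [568.8, -139.5, 117.1]
tcp_rot: [0.69, -0.676, -0.185, -0.181]
ft_force: [0.1, 0.2, -0.3]
gripper_width: 0.6
```

```bash
cat > st.py <<'E'
from h import *
from station import ctrl
o=ctrl.get_obs();M=R.from_quat(o["tcp_rot"]).as_matrix()
p=np.array(o["tcp_pos"]);C=np.array([567.5,-97.5,44]);d=M.T@(C-p)
print(o["time_s"],p.round(1),"F",np.round(o["ft_force"],1),"centre in tool",d.round(2),"tilt",np.degrees(np.arctan2(M[1,2],-M[2,2])).round(2))
E
python3 st.py
```

```text
5.0 [ 568.8 -139.5  117.1] F [ 0.1  0.2 -0.3] centre in tool [8.000e-02 4.100e-01 8.429e+01] tilt 29.97
```

Call:
carry_out:
  motion:
    - {"dx":0,"dy":0,"dz":20,"ax":0,"ay":0,"az":0}
    - {"dx":0,"dy":0,"dz":17,"ax":0,"ay":0,"az":0}
    - {"dx":0,"dy":0,"dz":5,"ax":0,"ay":0,"az":0}
    - {"dx":0,"dy":0,"dz":0,"ax":0,"ay":0,"az":0}
    - {"dx":0,"dy":0,"dz":0,"ax":0,"ay":0,"az":0}

```text
time_s: 5.62
tcp_pos: [568.6, -118.8, 81.2]
tcp_rot: [0.69, -0.676, -0.184, -0.181]
ft_force: [-0.3, -0.0, 0.6]
gripper_width: 0.3
```

```bash
python3 st.py; python3 look.py b
```

```text
5.625 [ 568.6 -118.8   81.2] F [-0.3 -0.   0.6] centre in tool [ 0.13  0.7  42.88] tilt 29.95
5.625 [ 568.62 -118.78   81.21] [ 0.6904 -0.6757 -0.1844 -0.1811] [-0.31 -0.01  0.58]
```

View pics/bs.png

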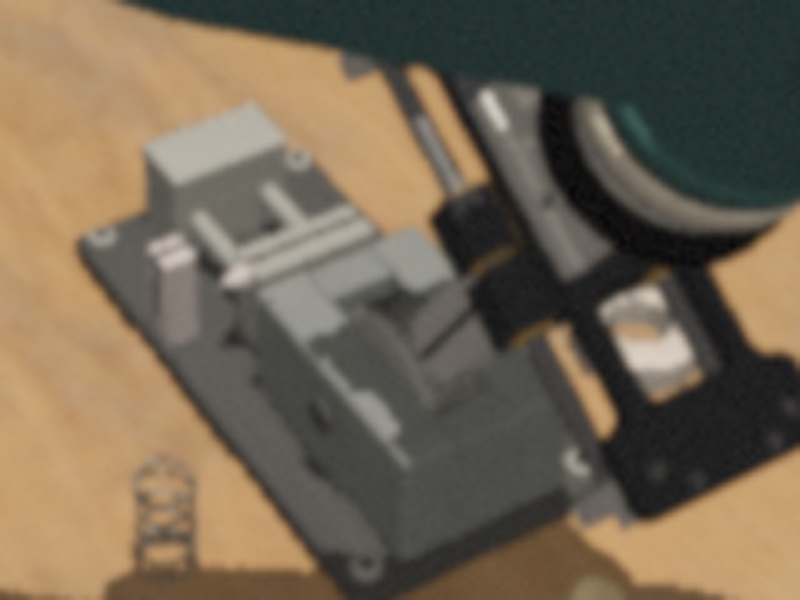

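View pics/bw.png

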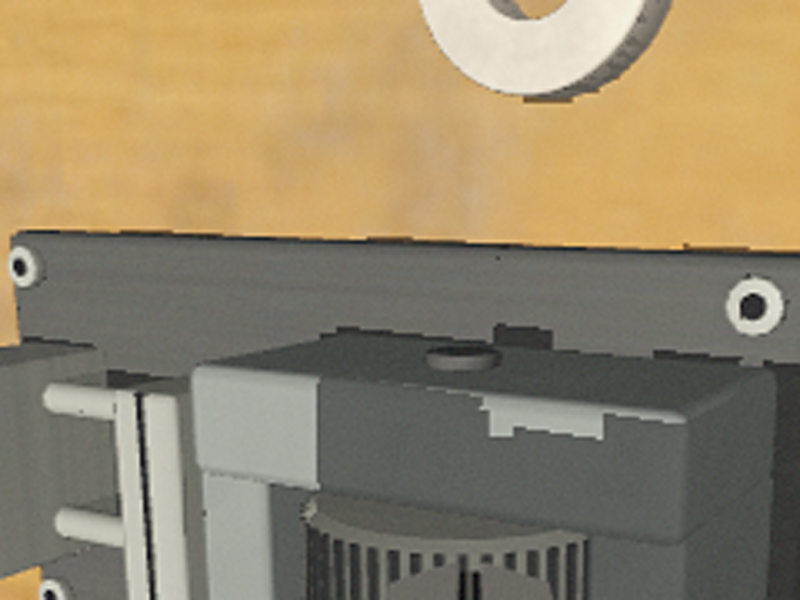

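Call:
carry_out:
  motion:
    - {"dx":0,"dy":0,"dz":3,"ax":0,"ay":0,"az":0}
    - {"dx":0,"dy":0,"dz":1,"ax":0,"ay":0,"az":0}
    - {"dx":0,"dy":0,"dz":0,"ax":0,"ay":0,"az":0}
    - {"dx":0,"dy":0,"dz":0,"ax":0,"ay":0,"az":0}
    - {"dx":0,"dy":0,"dz":0,"ax":0,"ay":0,"az":0}

```text
time_s: 6.35
tcp_pos: [568.3, -116.7, 77.3]
tcp_rot: [0.69, -0.676, -0.185, -0.181]
ft_force: [-0.1, 1.1, -0.4]
gripper_width: 0.2
```

Call:
carry_out:
  motion:
    - {"dx":0,"dy":0,"dz":0.5,"ax":0,"ay":0,"az":0}
    - {"dx":0,"dy":0,"dz":0.5,"ax":0,"ay":0,"az":0}
    - {"dx":0,"dy":0,"dz":0,"ax":0,"ay":0,"az":0}
    - {"dx":0,"dy":0,"dz":0,"ax":0,"ay":0,"az":0}
    - {"dx":0,"dy":0,"dz":0,"ax":0,"ay":0,"az":0}

```text
time_s: 6.98
tcp_pos: [568.3, -116.3, 76.5]
tcp_rot: [0.69, -0.676, -0.185, -0.181]
ft_force: [-0.1, -0.6, 1.5]
gripper_width: 0.4
```

```bash
python3 st.py
```

```text
6.975 [ 568.3 -116.3   76.5] F [-0.1 -0.6  1.5] centre in tool [1.000e-02 3.700e-01 3.757e+01] tilt 29.98
```

Call:
carry_out:
  motion:
    - {"dx":0,"dy":0,"dz":0.5,"ax":0,"ay":0,"az":0}
    - {"dx":0,"dy":0,"dz":0.5,"ax":0,"ay":0,"az":0}
    - {"dx":0,"dy":0,"dz":0,"ax":0,"ay":0,"az":0}
    - {"dx":0,"dy":0,"dz":0,"ax":0,"ay":0,"az":0}
    - {"dx":0,"dy":0,"dz":0,"ax":0,"ay":0,"az":0}

```text
time_s: 7.6
tcp_pos: [568.3, -116.2, 76.5]
tcp_rot: [0.69, -0.676, -0.184, -0.181]
ft_force: [-1.8, -1.8, 4.4]
gripper_width: 0.4
```

```bash
python3 st.py
```

```text
7.6 [ 568.3 -116.2   76.5] F [-1.8 -1.8  4.4] centre in tool [-0.04  0.46 37.51] tilt 29.94
```

Call:
carry_out:
  motion:
    - {"dx":0,"dy":0,"dz":1,"ax":0,"ay":0,"az":0}
    - {"dx":-4.3,"dy":0,"dz":0.3,"ax":0,"ay":7,"az":0}
    - {"dx":-4.3,"dy":0,"dz":0.3,"ax":0,"ay":7,"az":0}
    - {"dx":-4.3,"dy":0,"dz":0.3,"ax":0,"ay":7,"az":0}
    - {"dx":-4.3,"dy":0,"dz":0.3,"ax":0,"ay":7,"az":0}

```text
time_s: 8.22
tcp_pos: [568.6, -100.1, 82.1]
tcp_rot: [0.714, -0.7, -0.009, -0.011]
ft_force: [-2.9, -1.6, 3.7]
gripper_width: 0.5
```

```bash
python3 st.py; python3 look.py c
```

```text
8.225 [ 568.6 -100.1   82.1] F [-2.9 -1.6  3.7] centre in tool [-1.56  1.17 38.14] tilt 1.61
8.225 [ 568.59 -100.1    82.09] [ 0.7142 -0.6998 -0.0088 -0.011 ] [-2.92 -1.6   3.7 ]
```

View pics/cs.png

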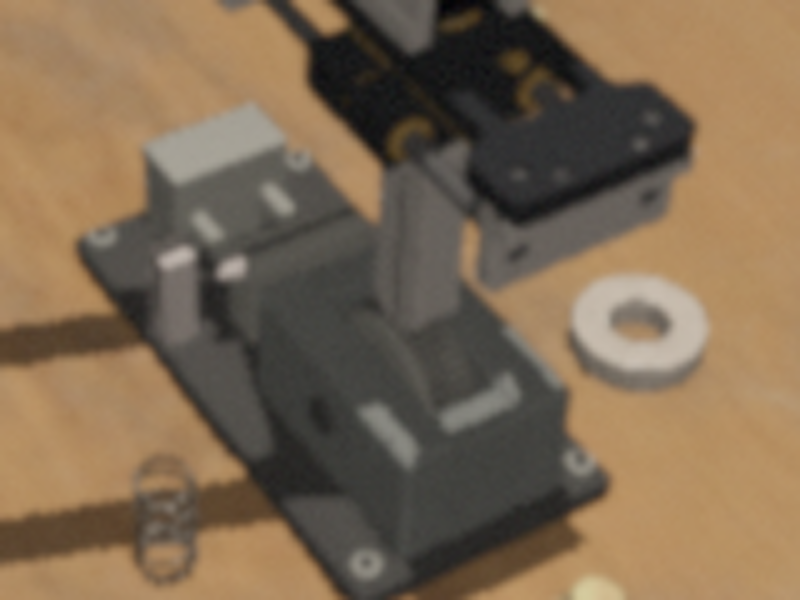

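Call:
carry_out:
  motion:
    - {"dx":-4.3,"dy":0,"dz":0.6,"ax":0,"ay":7,"az":0}
    - {"dx":-4.3,"dy":0,"dz":0.6,"ax":0,"ay":7,"az":0}
    - {"dx":-4.3,"dy":0,"dz":0.3,"ax":0,"ay":7,"az":0}
    - {"dx":-4.3,"dy":0,"dz":0.3,"ax":0,"ay":7,"az":0}
    - {"dx":0,"dy":0,"dz":0,"ax":0,"ay":0,"az":0}

```text
time_s: 8.95
tcp_pos: [568.7, -78.4, 77.7]
tcp_rot: [0.697, -0.681, 0.162, 0.156]
ft_force: [-3.6, 9.0, 13.4]
gripper_width: 0.4
```

```bash
python3 st.py; python3 look.py d
```

```text
8.95 [568.7 -78.4  77.7] F [-3.6  9.  13.4] centre in tool [ 2.38  1.75 38.65] tilt -25.96
8.95 [568.67 -78.4   77.71] [ 0.6974 -0.6805  0.1619  0.1558] [-3.65  9.04 13.41]
```

View pics/ds.png

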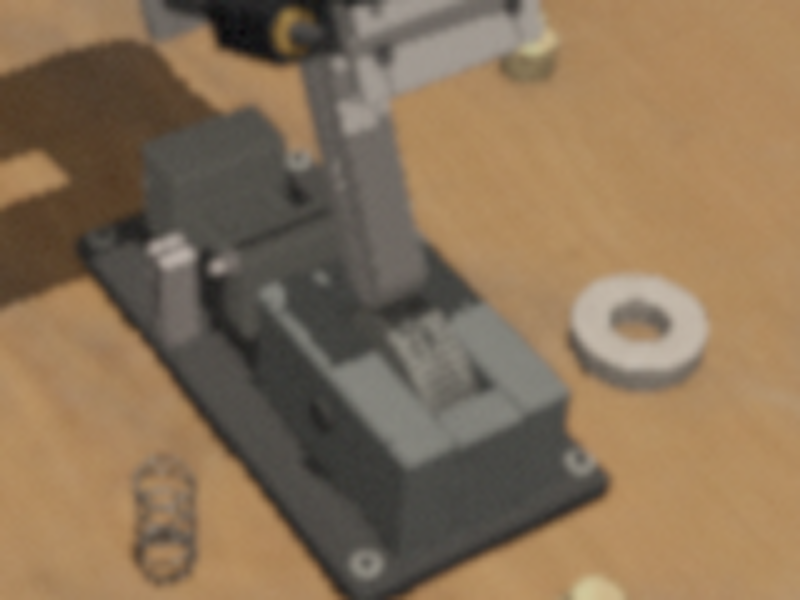

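View pics/dw.png

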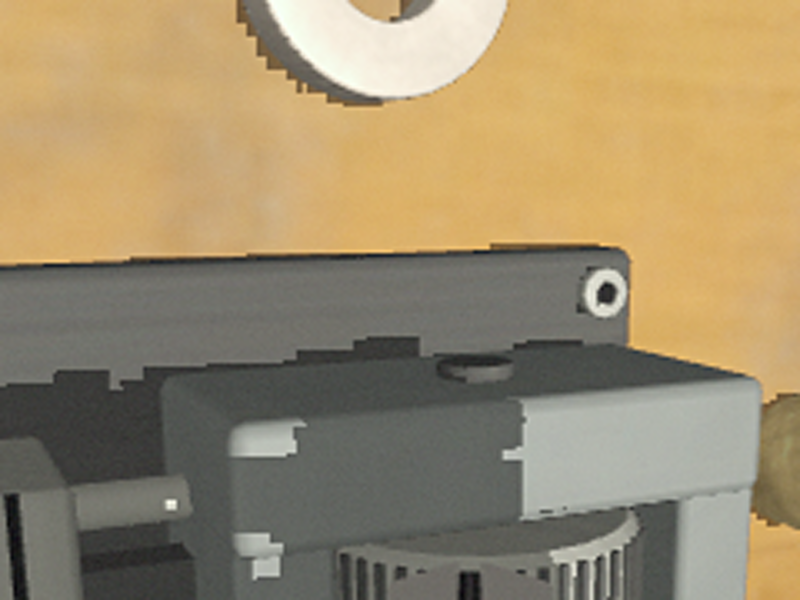

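Call:
carry_out:
  motion:
    - {"dx":0,"dy":0,"dz":-12,"ax":0,"ay":0,"az":0}
    - {"dx":7.6,"dy":0,"dz":0.6,"ax":0,"ay":-9.3,"az":0}
    - {"dx":7.6,"dy":0,"dz":0.6,"ax":0,"ay":-9.3,"az":0}
    - {"dx":7.6,"dy":0,"dz":0.6,"ax":0,"ay":-9.3,"az":0}
    - {"dx":0,"dy":0,"dz":0,"ax":0,"ay":0,"az":0}

```text
time_s: 9.68
tcp_pos: [567.7, -102.5, 90.2]
tcp_rot: [0.712, -0.702, -0.012, -0.011]
ft_force: [-0.5, -0.4, 0.6]
gripper_width: 0.4
```

```bash
python3 st.py; python3 look.py e
```

```text
9.675 [ 567.7 -102.5   90.2] F [-0.5 -0.4  0.6] centre in tool [-3.47  0.07 46.38] tilt 1.88
9.675 [ 567.65 -102.49   90.24] [ 0.7122 -0.7018 -0.0117 -0.0115] [-0.49 -0.43  0.58]
```

View pics/es.png

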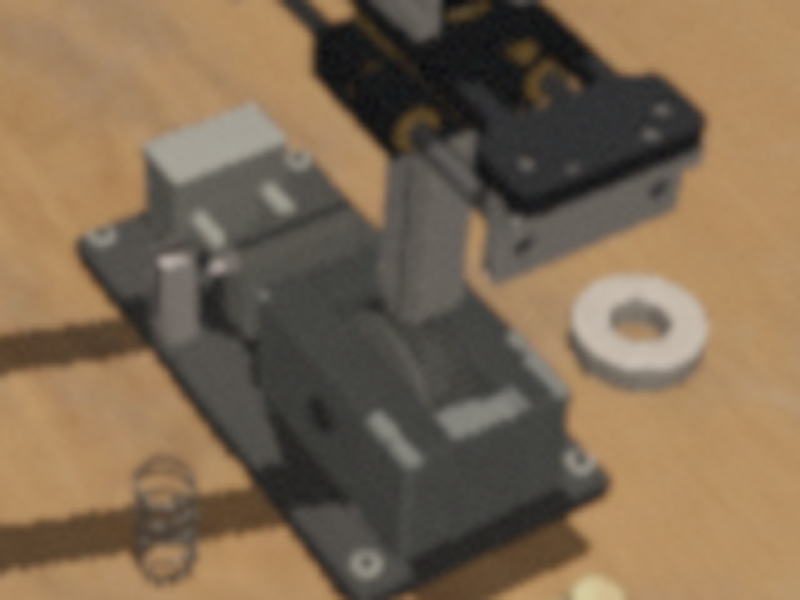

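View pics/ew.png

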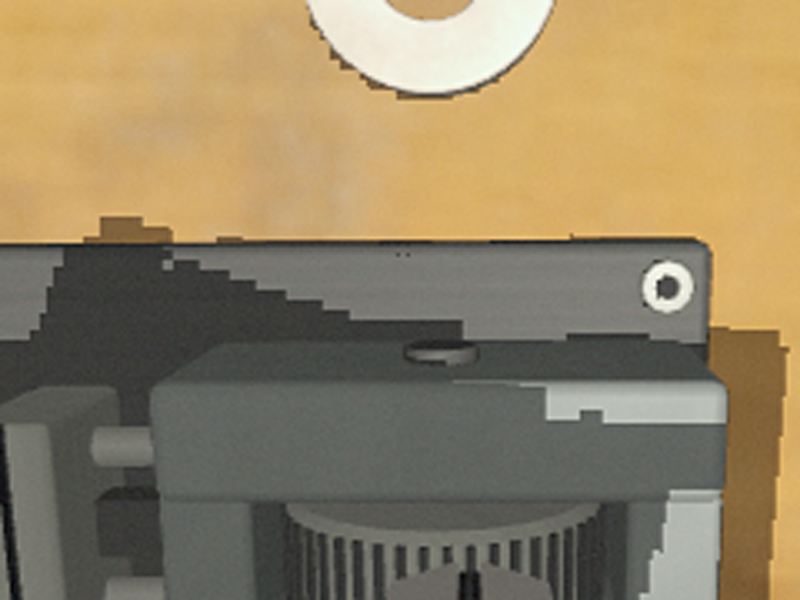

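```bash
cat > full.py <<'E'
from h import *
from station import ctrl,camera
import cv2,sys
o=ctrl.get_obs();c=wcam(o,camera("wrist"));np.savez("w.npz",T=c["T"],mtx=c["mtx"])
cv2.imwrite("pics/f%s.png"%sys.argv[1],cv2.resize(c["frame"][100:300,100:366],(798,600),interpolation=cv2.INTER_CUBIC))
E
python3 full.py 1
```

```text
(no output)
```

View pics/f1.png

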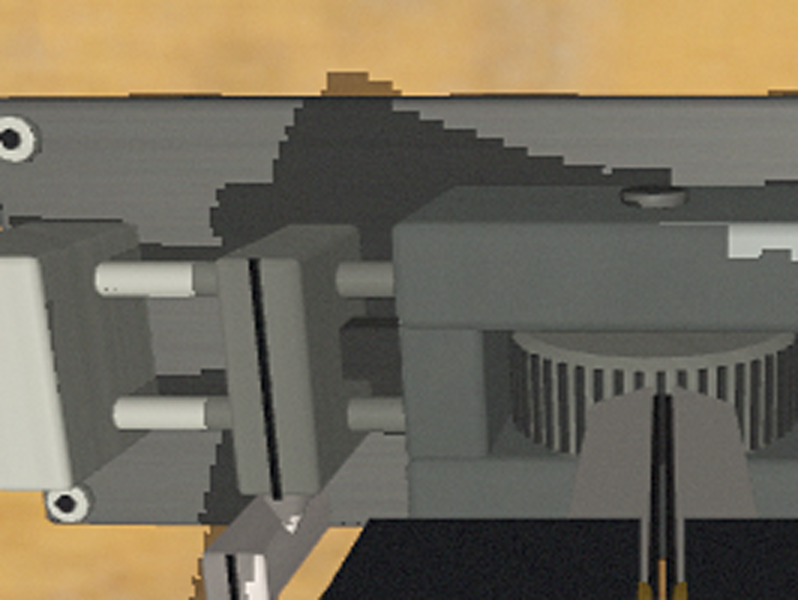

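The wrist picture shows the jaw's line running from (255,262) to (277,495) and the mark block's line near (230,560). Both lines are at z 55, so I can compare them directly.

```bash
cat > gap.py <<'E'
from h import *
import sys
v=list(map(float,sys.argv[1:]))
w=np.load("w.npz");c={"T":w["T"],"mtx":w["mtx"]}
q=np.load("q.npy");k,n=np.cos(q[2]),np.sin(q[2])
for i in range(0,len(v),2):
    p=ray(c,(v[i]/3+100,v[i+1]/3+100),55);d=p[:2]-[567.5,-97.5];print((k*d[0]+n*d[1]).round(1),(-n*d[0]+k*d[1]).round(2))
E
python3 gap.py 255 262 277 495 230 558 232 590
```

```text
26.3 79.5
-24.0 79.62
-38.8 91.17
-46.4 91.51
```

Call:
carry_out:
  motion:
    - {"dx":4.6,"dy":0,"dz":0.6,"ax":0,"ay":-9.3,"az":0}
    - {"dx":7.6,"dy":0,"dz":0.6,"ax":0,"ay":-9.3,"az":0}
    - {"dx":7.6,"dy":0,"dz":0.6,"ax":0,"ay":-9.3,"az":0}
    - {"dx":0,"dy":0,"dz":4,"ax":0,"ay":0,"az":0}
    - {"dx":0,"dy":0,"dz":0,"ax":0,"ay":0,"az":0}

```text
time_s: 10.45
tcp_pos: [568.0, -113.8, 80.5]
tcp_rot: [0.691, -0.675, -0.184, -0.179]
ft_force: [-0.1, 0.3, -0.3]
gripper_width: 0.5
```

```bash
python3 st.py
```

```text
10.45 [ 568.  -113.8   80.5] F [-0.1  0.3 -0.3] centre in tool [ 3.99  0.07 39.72] tilt 29.76
```

Call:
carry_out:
  motion:
    - {"dx":3.5,"dy":0,"dz":0,"ax":0,"ay":0,"az":0}
    - {"dx":0,"dy":0,"dz":2,"ax":0,"ay":0,"az":0}
    - {"dx":0,"dy":0,"dz":1.2,"ax":0,"ay":0,"az":0}
    - {"dx":0,"dy":0,"dz":1,"ax":0,"ay":0,"az":0}
    - {"dx":0,"dy":0,"dz":0,"ax":0,"ay":0,"az":0}

```text
time_s: 11.08
tcp_pos: [568.4, -116.8, 76.3]
tcp_rot: [0.691, -0.676, -0.183, -0.18]
ft_force: [-0.7, -2.3, 2.0]
gripper_width: 0.7
```

Call:
carry_out:
  motion:
    - {"dx":-4.3,"dy":0,"dz":0.4,"ax":0,"ay":7,"az":0}
    - {"dx":-4.3,"dy":0,"dz":0.4,"ax":0,"ay":7,"az":0}
    - {"dx":-4.3,"dy":0,"dz":0.4,"ax":0,"ay":7,"az":0}
    - {"dx":-4.3,"dy":0,"dz":0.4,"ax":0,"ay":7,"az":0}
    - {"dx":-4.3,"dy":0,"dz":0.4,"ax":0,"ay":7,"az":0}

```text
time_s: 11.7
tcp_pos: [568.9, -97.2, 82.4]
tcp_rot: [0.713, -0.699, 0.036, 0.033]
ft_force: [-2.6, -1.0, 3.6]
gripper_width: 0.3
```

Call:
carry_out:
  motion:
    - {"dx":-4.3,"dy":0,"dz":0.3,"ax":0,"ay":7,"az":0}
    - {"dx":-4.3,"dy":0,"dz":0.3,"ax":0,"ay":7,"az":0}
    - {"dx":0,"dy":0,"dz":0,"ax":0,"ay":0,"az":0}
    - {"dx":0,"dy":0,"dz":-12,"ax":0,"ay":0,"az":0}
    - {"dx":0,"dy":0,"dz":0,"ax":0,"ay":0,"az":0}

```text
time_s: 12.32
tcp_pos: [568.2, -83.5, 89.9]
tcp_rot: [0.704, -0.69, 0.12, 0.116]
ft_force: [0.2, -0.5, -1.0]
gripper_width: 0.4
```

```bash
python3 st.py; python3 full.py 2
```

```text
12.325 [568.2 -83.5  89.9] F [ 0.2 -0.5 -1. ] centre in tool [-1.91  1.11 47.96] tilt -19.21
```

View pics/f2.png

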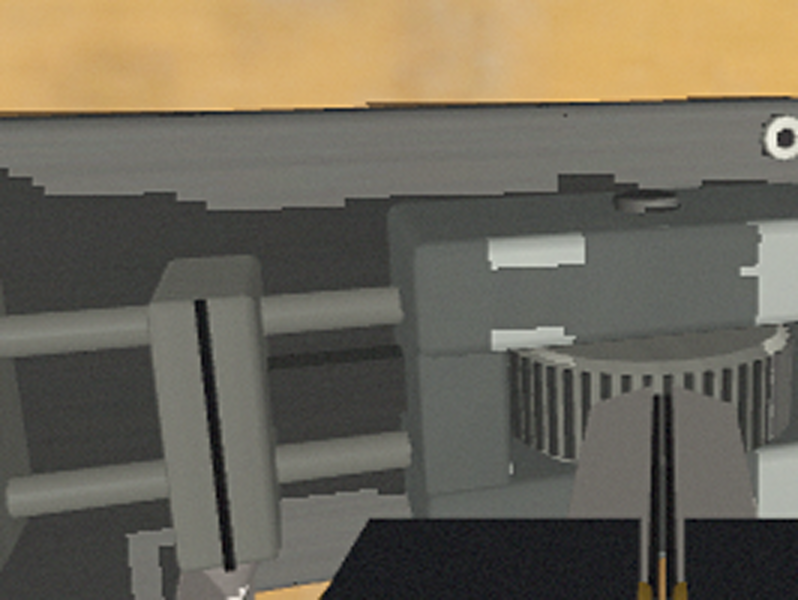

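Call:
carry_out:
  motion:
    - {"dx":8,"dy":0,"dz":0.6,"ax":0,"ay":-9.6,"az":0}
    - {"dx":8,"dy":0,"dz":0.6,"ax":0,"ay":-9.6,"az":0}
    - {"dx":0,"dy":0,"dz":0,"ax":0,"ay":0,"az":0}
    - {"dx":0,"dy":0,"dz":0,"ax":0,"ay":0,"az":0}
    - {"dx":0,"dy":0,"dz":0,"ax":0,"ay":0,"az":0}

```text
time_s: 13.0
tcp_pos: [567.5, -97.8, 91.0]
tcp_rot: [0.715, -0.699, -0.0, 0.001]
ft_force: [-0.6, -0.1, -0.1]
gripper_width: 0.6
```

```bash
python3 st.py; python3 full.py 3
```

```text
13.0 [567.5 -97.8  91. ] F [-0.6 -0.1 -0.1] centre in tool [-0.35 -0.11 47.02] tilt -0.02
```

View pics/f3.png

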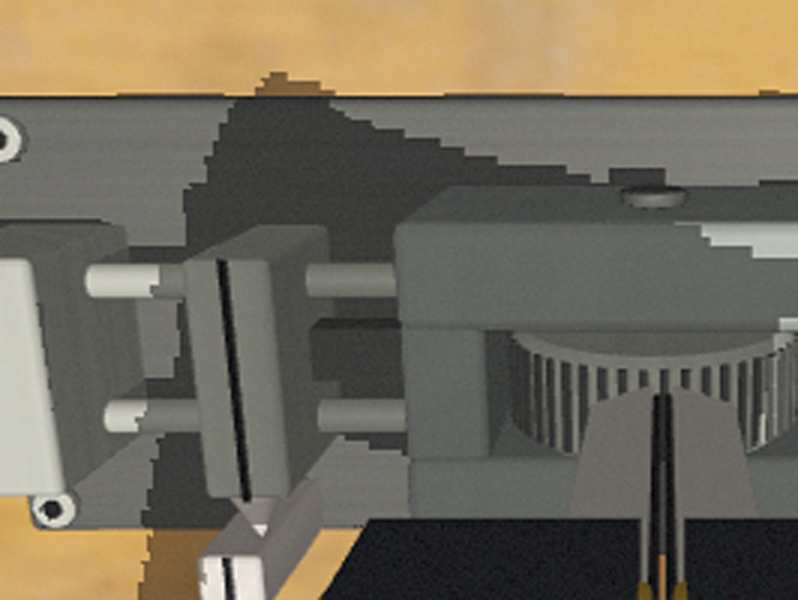

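The jaw's line now runs from (221,262) to (247,498), and the mark block's line from (227,560) to (230,598).

```bash
python3 gap.py 221 262 247 498 227 560 231 598
```

```text
26.5 85.95
-24.1 85.51
-38.4 91.11
-47.4 91.13
```

Call:
carry_out:
  motion:
    - {"dx":7.3,"dy":0,"dz":0.6,"ax":0,"ay":-9,"az":0}
    - {"dx":7.3,"dy":0,"dz":0.6,"ax":0,"ay":-9,"az":0}
    - {"dx":0,"dy":0,"dz":7,"ax":0,"ay":0,"az":0}
    - {"dx":0,"dy":0,"dz":4.5,"ax":0,"ay":0,"az":0}
    - {"dx":0,"dy":0,"dz":0,"ax":0,"ay":0,"az":0}

```text
time_s: 13.68
tcp_pos: [567.9, -109.3, 79.9]
tcp_rot: [0.707, -0.69, -0.111, -0.108]
ft_force: [-3.3, -3.1, 6.1]
gripper_width: 0.4
```

Call:
carry_out:
  motion:
    - {"dx":-4.3,"dy":0,"dz":0.4,"ax":0,"ay":7,"az":0}
    - {"dx":-4.3,"dy":0,"dz":0.4,"ax":0,"ay":7,"az":0}
    - {"dx":-4.3,"dy":0,"dz":0.4,"ax":0,"ay":7,"az":0}
    - {"dx":-4.3,"dy":0,"dz":0.4,"ax":0,"ay":7,"az":0}
    - {"dx":-4.3,"dy":0,"dz":0.4,"ax":0,"ay":7,"az":0}

```text
time_s: 14.3
tcp_pos: [569.1, -86.6, 81.2]
tcp_rot: [0.707, -0.69, 0.11, 0.103]
ft_force: [-0.3, 0.3, 1.4]
gripper_width: 0.6
```

Call:
carry_out:
  motion:
    - {"dx":0,"dy":0,"dz":0,"ax":0,"ay":0,"az":0}
    - {"dx":0,"dy":0,"dz":0,"ax":0,"ay":0,"az":0}
    - {"dx":0,"dy":0,"dz":-12,"ax":0,"ay":0,"az":0}
    - {"dx":7.3,"dy":0,"dz":0.6,"ax":0,"ay":-9,"az":0}
    - {"dx":7,"dy":0,"dz":0.6,"ax":0,"ay":-8,"az":0}

```text
time_s: 14.92
tcp_pos: [568.5, -97.5, 92.8]
tcp_rot: [0.716, -0.698, -0.0, -0.002]
ft_force: [0.0, 0.7, -1.0]
gripper_width: 0.6
```

Call:
carry_out:
  motion:
    - {"dx":0,"dy":0,"dz":0,"ax":0,"ay":0,"az":0}
    - {"dx":0,"dy":0,"dz":0,"ax":0,"ay":0,"az":0}
    - {"dx":0,"dy":0,"dz":0,"ax":0,"ay":0,"az":0}
    - {"dx":0,"dy":0,"dz":0,"ax":0,"ay":0,"az":0}
    - {"dx":0,"dy":0,"dz":0,"ax":0,"ay":0,"az":0}

```text
time_s: 15.55
tcp_pos: [567.9, -98.7, 91.3]
tcp_rot: [0.715, -0.699, 0.0, 0.0]
ft_force: [0.4, -0.3, -0.3]
gripper_width: 0.6
```

```bash
python3 st.py; python3 full.py 4
```

```text
15.55 [567.9 -98.7  91.3] F [ 0.4 -0.3 -0.3] centre in tool [-1.24  0.34 47.29] tilt -0.01
```

View pics/f4.png

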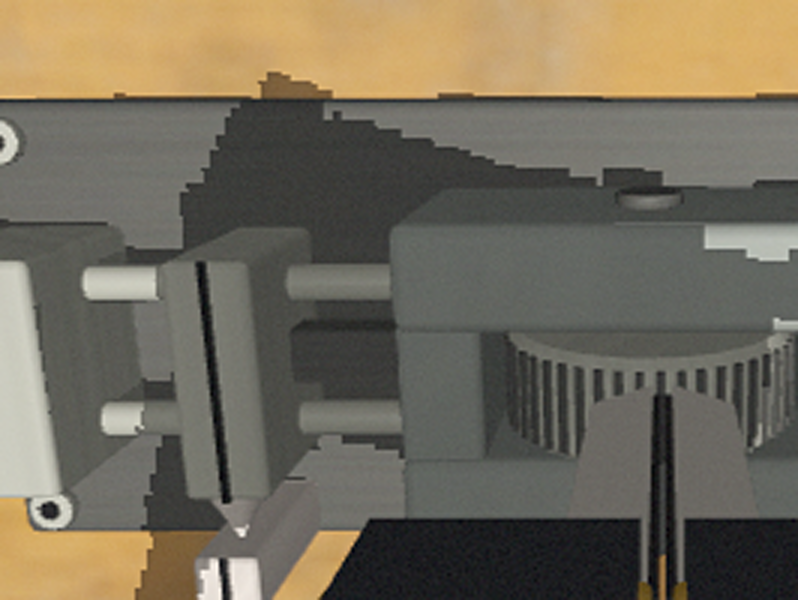

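The jaw's line now runs from (200,264) to (227,500), and the block's line from (224,562) to (227,597).

```bash
python3 gap.py 200 264 227 500 224 562 227 597
python3 - <<'E'
import cv2
a=cv2.imread("pics/f4.png");cv2.imwrite("pics/f4z.png",cv2.resize(a[480:600,150:310],(800,600)))
E
```

```text
26.5 89.37
-24.2 88.98
-38.5 91.03
-46.8 91.2
```

View pics/f4z.png

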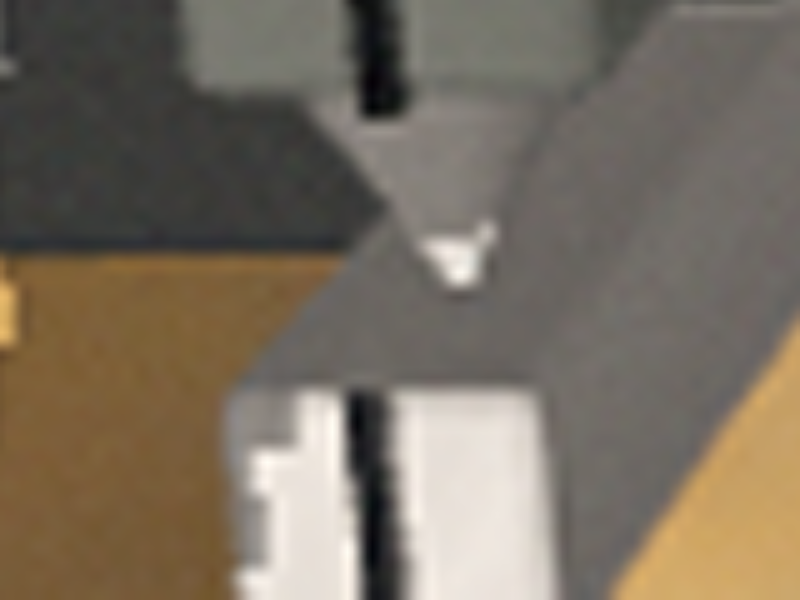

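Call:
carry_out:
  motion:
    - {"dx":7,"dy":0,"dz":0.6,"ax":0,"ay":-10,"az":0}
    - {"dx":0,"dy":0,"dz":7,"ax":0,"ay":0,"az":0}
    - {"dx":0,"dy":0,"dz":4.5,"ax":0,"ay":0,"az":0}
    - {"dx":0,"dy":0,"dz":0,"ax":0,"ay":0,"az":0}
    - {"dx":0,"dy":0,"dz":0,"ax":0,"ay":0,"az":0}

```text
time_s: 16.23
tcp_pos: [567.9, -104.5, 81.3]
tcp_rot: [0.712, -0.697, -0.061, -0.06]
ft_force: [-2.3, -2.5, 7.1]
gripper_width: 0.5
```

Call:
carry_out:
  motion:
    - {"dx":-3.1,"dy":0,"dz":0.2,"ax":0,"ay":5,"az":0}
    - {"dx":-3.1,"dy":0,"dz":0.2,"ax":0,"ay":5,"az":0}
    - {"dx":-3.1,"dy":0,"dz":0.2,"ax":0,"ay":5,"az":0}
    - {"dx":-3.1,"dy":0,"dz":0.2,"ax":0,"ay":5,"az":0}
    - {"dx":0,"dy":0,"dz":0,"ax":0,"ay":0,"az":0}

```text
time_s: 16.85
tcp_pos: [567.8, -89.1, 81.5]
tcp_rot: [0.713, -0.695, 0.064, 0.061]
ft_force: [-3.3, 2.9, 8.5]
gripper_width: 0.3
```

Call:
carry_out:
  motion:
    - {"dx":0,"dy":0,"dz":0,"ax":0,"ay":0,"az":0}
    - {"dx":0,"dy":0,"dz":-6,"ax":0,"ay":0,"az":0}
    - {"dx":0,"dy":0,"dz":-6,"ax":0,"ay":0,"az":0}
    - {"dx":7.5,"dy":0,"dz":0.6,"ax":0,"ay":-10,"az":0}
    - {"dx":0,"dy":0,"dz":0,"ax":0,"ay":0,"az":0}

```text
time_s: 17.48
tcp_pos: [568.1, -100.3, 92.1]
tcp_rot: [0.713, -0.701, 0.001, 0.0]
ft_force: [0.2, 0.7, -0.7]
gripper_width: 0.4
```

Call:
carry_out:
  motion:
    - {"dx":0,"dy":0,"dz":0,"ax":0,"ay":0,"az":0}
    - {"dx":0,"dy":0,"dz":0,"ax":0,"ay":0,"az":0}
    - {"dx":0,"dy":0,"dz":0,"ax":0,"ay":0,"az":0}
    - {"dx":0,"dy":0,"dz":0,"ax":0,"ay":0,"az":0}
    - {"dx":0,"dy":0,"dz":0,"ax":0,"ay":0,"az":0}

```text
time_s: 18.1
tcp_pos: [567.9, -97.2, 91.7]
tcp_rot: [0.715, -0.699, 0.0, 0.0]
ft_force: [-0.1, -0.1, 0.5]
gripper_width: 0.2
```

```bash
python3 st.py; python3 full.py 5
```

```text
18.1 [567.9 -97.2  91.7] F [-0.1 -0.1  0.5] centre in tool [ 0.26  0.36 47.73] tilt -0.01
```

View pics/f5.png

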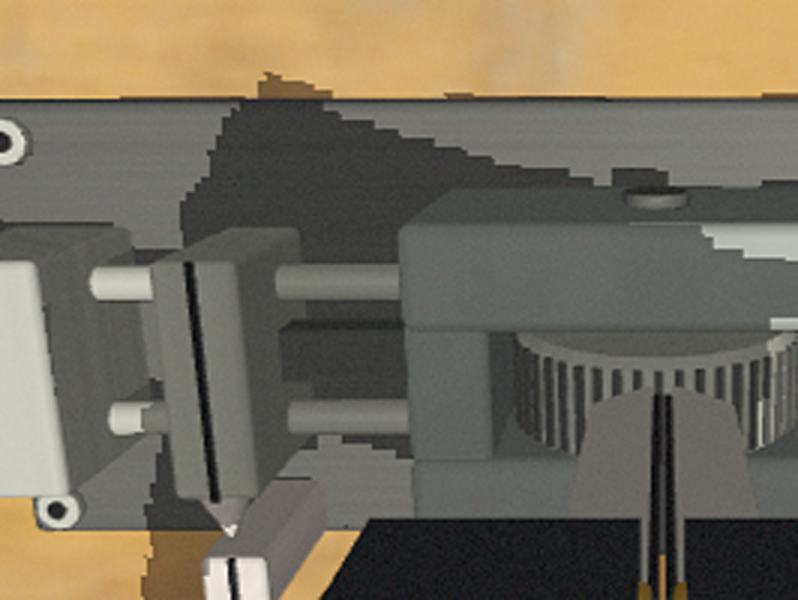

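```bash
python3 gap.py 189 264 215 500 232 562 235 597
```

```text
26.5 93.24
-24.4 93.22
-38.7 91.04
-47.0 91.2
```

Call:
carry_out:
  motion:
    - {"dx":-5,"dy":0,"dz":0.3,"ax":0,"ay":6,"az":0}
    - {"dx":-5,"dy":0,"dz":0.3,"ax":0,"ay":6,"az":0}
    - {"dx":0,"dy":0,"dz":7,"ax":0,"ay":0,"az":0}
    - {"dx":0,"dy":0,"dz":4,"ax":0,"ay":0,"az":0}
    - {"dx":0,"dy":0,"dz":0,"ax":0,"ay":0,"az":0}

```text
time_s: 18.77
tcp_pos: [567.7, -90.6, 81.8]
tcp_rot: [0.71, -0.696, 0.074, 0.073]
ft_force: [-3.5, 2.7, 8.3]
gripper_width: 0.2
```

```bash
python3 st.py
```

```text
18.775 [567.7 -90.6  81.8] F [-3.5  2.7  8.3] centre in tool [-1.07  0.39 38.43] tilt -11.93
```

Call:
carry_out:
  motion:
    - {"dx":1.9,"dy":0,"dz":0.1,"ax":0,"ay":-3,"az":0}
    - {"dx":1.9,"dy":0,"dz":0.1,"ax":0,"ay":-3,"az":0}
    - {"dx":1.9,"dy":0,"dz":0.1,"ax":0,"ay":-3,"az":0}
    - {"dx":1.9,"dy":0,"dz":0.1,"ax":0,"ay":-3,"az":0}
    - {"dx":0,"dy":0,"dz":0,"ax":0,"ay":0,"az":0}

```text
time_s: 19.4
tcp_pos: [567.9, -100.4, 82.1]
tcp_rot: [0.713, -0.701, 0.0, -0.0]
ft_force: [-2.7, -1.6, 6.5]
gripper_width: 0.3
```

```bash
python3 st.py
```

```text
19.4 [ 567.9 -100.4   82.1] F [-2.7 -1.6  6.5] centre in tool [-2.86  0.4  38.08] tilt 0.01
```

Call:
carry_out:
  motion:
    - {"dx":0,"dy":0,"dz":-6,"ax":0,"ay":0,"az":0}
    - {"dx":0,"dy":0,"dz":-5,"ax":0,"ay":0,"az":0}
    - {"dx":0,"dy":0,"dz":0,"ax":0,"ay":0,"az":0}
    - {"dx":0,"dy":0,"dz":0,"ax":0,"ay":0,"az":0}
    - {"dx":0,"dy":0,"dz":0,"ax":0,"ay":0,"az":0}

```text
time_s: 20.02
tcp_pos: [567.7, -97.2, 91.1]
tcp_rot: [0.715, -0.699, -0.0, 0.0]
ft_force: [-0.4, 0.8, -0.0]
gripper_width: 0.9
```

```bash
python3 st.py; python3 full.py 6
```

```text
20.025 [567.7 -97.2  91.1] F [-0.4  0.8 -0. ] centre in tool [ 0.3   0.15 47.08] tilt 0.01
```

View pics/f6.png

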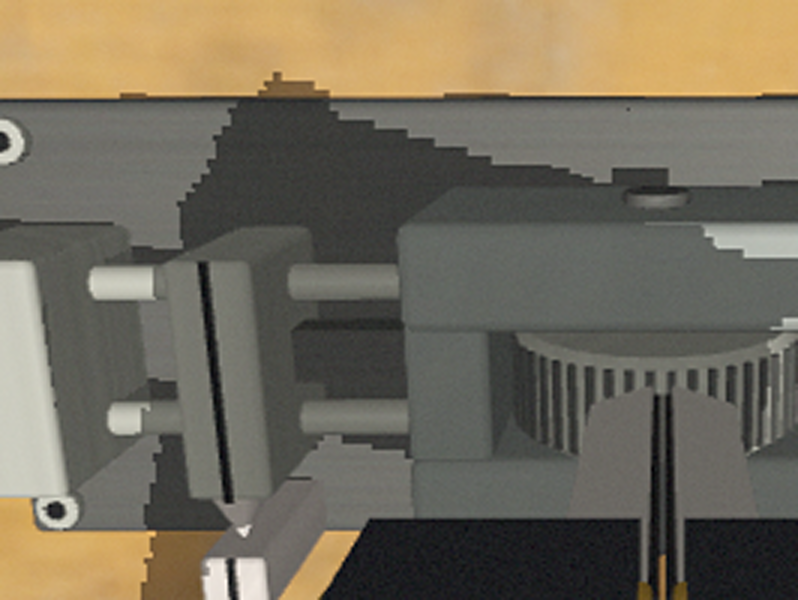

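The jaw's line now runs from (203,264) to (229,500), and the block's line from (231,562) to (234,597).

```bash
python3 gap.py 203 264 229 500 231 562 234 597; python3 look.py g
```

```text
26.4 90.21
-24.3 90.04
-38.6 91.03
-46.9 91.19
20.075 [567.66 -97.23  91.11] [ 7.146e-01 -6.995e-01 -3.000e-04  2.000e-04] [-0.   -0.31 -0.17]
```

View pics/gs.png

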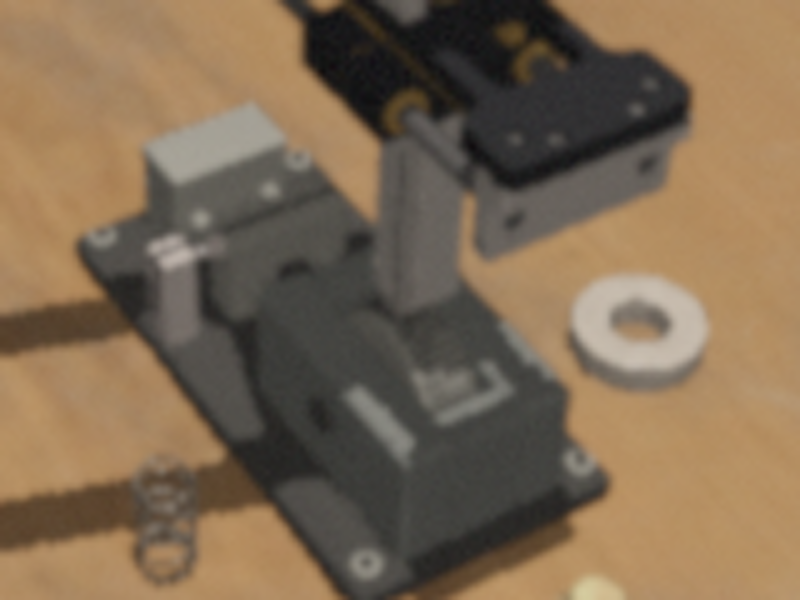

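Now about 1 mm short. A small flat nudge under the fingertip should close that.

Call:
carry_out:
  motion:
    - {"dx":0,"dy":0,"dz":7,"ax":0,"ay":0,"az":0}
    - {"dx":0,"dy":0,"dz":3.3,"ax":0,"ay":0,"az":0}
    - {"dx":0,"dy":0,"dz":0,"ax":0,"ay":0,"az":0}
    - {"dx":-2,"dy":0,"dz":0,"ax":0,"ay":0,"az":0}
    - {"dx":-1.8,"dy":0,"dz":0,"ax":0,"ay":0,"az":0}

```text
time_s: 20.8
tcp_pos: [567.7, -94.4, 82.2]
tcp_rot: [0.714, -0.7, 0.001, 0.001]
ft_force: [-2.0, -1.8, 4.6]
gripper_width: 0.3
```

Call:
carry_out:
  motion:
    - {"dx":0,"dy":0,"dz":0,"ax":0,"ay":0,"az":0}
    - {"dx":0,"dy":0,"dz":0,"ax":0,"ay":0,"az":0}
    - {"dx":0,"dy":0,"dz":-5,"ax":0,"ay":0,"az":0}
    - {"dx":3.8,"dy":0,"dz":-5.5,"ax":0,"ay":0,"az":0}
    - {"dx":0,"dy":0,"dz":0,"ax":0,"ay":0,"az":0}

```text
time_s: 21.42
tcp_pos: [568.2, -97.8, 92.1]
tcp_rot: [0.714, -0.7, 0.0, -0.0]
ft_force: [0.1, -0.1, -1.1]
gripper_width: 0.6
```

Call:
carry_out:
  motion:
    - {"dx":0,"dy":0,"dz":0,"ax":0,"ay":0,"az":0}
    - {"dx":0,"dy":0,"dz":0,"ax":0,"ay":0,"az":0}
    - {"dx":0,"dy":0,"dz":0,"ax":0,"ay":0,"az":0}
    - {"dx":0,"dy":0,"dz":0,"ax":0,"ay":0,"az":0}
    - {"dx":0,"dy":0,"dz":0,"ax":0,"ay":0,"az":0}

```text
time_s: 22.05
tcp_pos: [567.8, -97.5, 91.6]
tcp_rot: [0.715, -0.7, 0.0, 0.0]
ft_force: [-0.1, 0.4, 0.4]
gripper_width: 0.6
```

```bash
python3 st.py; python3 full.py 7
```

```text
22.05 [567.8 -97.5  91.6] F [-0.1  0.4  0.4] centre in tool [3.000e-02 3.200e-01 4.761e+01] tilt -0.01
```

View pics/f7.png

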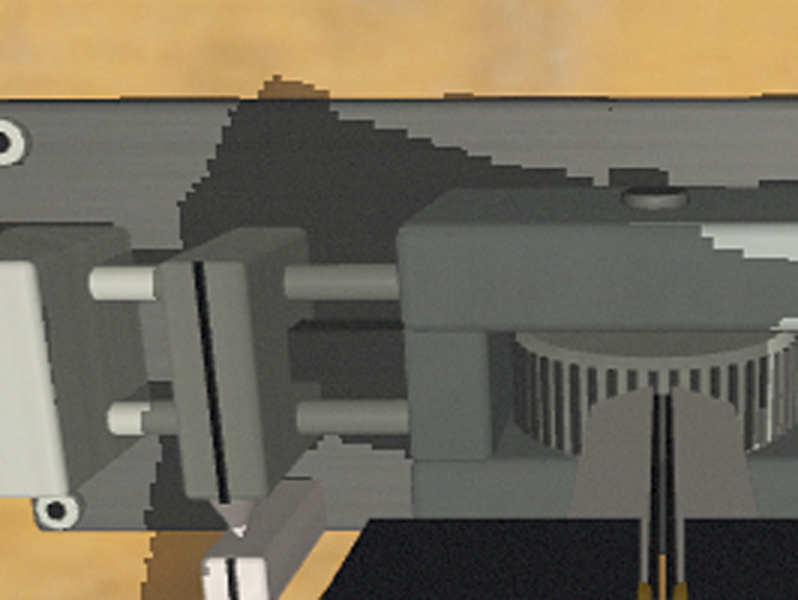

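The jaw's line now runs from (197,264) to (224,500), and the block's line from (230,562) to (234,597). I lift well clear and check the result from above.

```bash
python3 gap.py 197 264 224 500 230 562 234 597
```

```text
26.5 91.36
-24.3 91.06
-38.6 91.21
-46.9 91.16
```

Call:
carry_out:
  motion:
    - {"dx":0,"dy":0,"dz":-25,"ax":0,"ay":0,"az":0}
    - {"dx":0,"dy":0,"dz":-35,"ax":0,"ay":0,"az":0}
    - {"dx":0,"dy":20,"dz":-35,"ax":0,"ay":0,"az":0}
    - {"dx":20,"dy":30,"dz":-20,"ax":0,"ay":0,"az":0}
    - {"dx":40,"dy":35,"dz":0,"ax":0,"ay":0,"az":0}

```text
time_s: 22.72
tcp_pos: [484.8, -159.4, 209.4]
tcp_rot: [0.716, -0.699, 0.003, -0.001]
ft_force: [0.2, -1.9, -0.1]
gripper_width: 0.4
```

Call:
carry_out:
  motion:
    - {"dx":40,"dy":35,"dz":0,"ax":0,"ay":0,"az":0}
    - {"dx":40,"dy":35,"dz":0,"ax":0,"ay":0,"az":0}
    - {"dx":40,"dy":35,"dz":0,"ax":0,"ay":0,"az":0}
    - {"dx":30,"dy":20,"dz":0,"ax":0,"ay":0,"az":0}
    - {"dx":0,"dy":0,"dz":0,"ax":0,"ay":0,"az":0}

```text
time_s: 23.35
tcp_pos: [361.1, -313.3, 206.7]
tcp_rot: [0.713, -0.701, 0.0, 0.0]
ft_force: [0.1, 0.1, 0.3]
gripper_width: 0.4
```

Call:
carry_out:
  motion:
    - {"dx":0,"dy":0,"dz":0,"ax":0,"ay":0,"az":0}
    - {"dx":0,"dy":0,"dz":0,"ax":0,"ay":0,"az":0}
    - {"dx":0,"dy":0,"dz":0,"ax":0,"ay":0,"az":0}
    - {"dx":0,"dy":0,"dz":0,"ax":0,"ay":0,"az":0}
    - {"dx":0,"dy":0,"dz":0,"ax":0,"ay":0,"az":0}

```text
time_s: 23.98
tcp_pos: [362.5, -311.6, 206.7]
tcp_rot: [0.715, -0.699, 0.0, 0.0]
ft_force: [0.4, -0.4, 0.4]
gripper_width: 0.4
```

```bash
python3 st.py
python3 - <<'E'
from station import camera,recognise
import cv2,numpy as np
c=camera("top");f=c["frame"]
cv2.imwrite("pics/t9.png",cv2.resize(f[140:280,250:430],None,fx=4,fy=4,interpolation=cv2.INTER_CUBIC))
for t in("ring_gauge","weight","spring"):print(t,[(np.round(r["point"],1).tolist(),round(r["score"],2)) for r in recognise(c,t)[:2]])
s=camera("scene");cv2.imwrite("pics/s9.png",cv2.resize(s["frame"][200:240,280:340],None,fx=12,fy=12,interpolation=cv2.INTER_CUBIC))
E
```

```text
23.975 [ 362.5 -311.6  206.7] F [ 0.4 -0.4  0.4] centre in tool [-209.62 -209.59  162.65] tilt -0.01
ring_gauge [([346.2, 163.0], 0.66)]
weight [([393.9, 207.7], 0.69)]
spring []
```

View pics/t9.png

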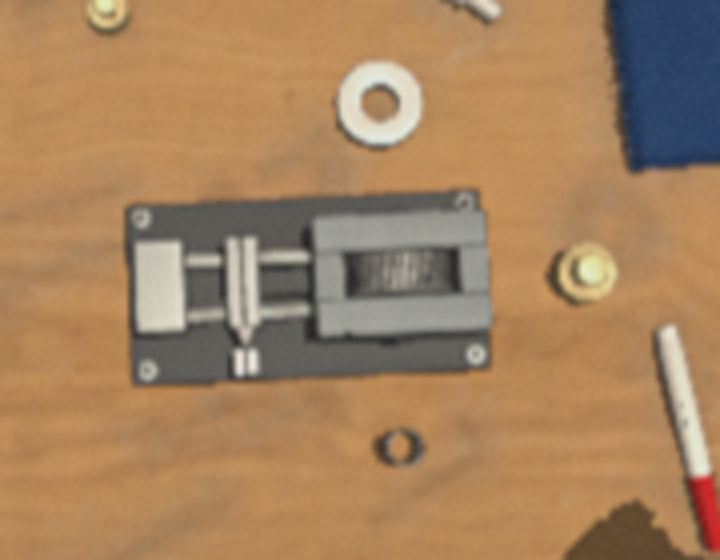

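View pics/s9.png

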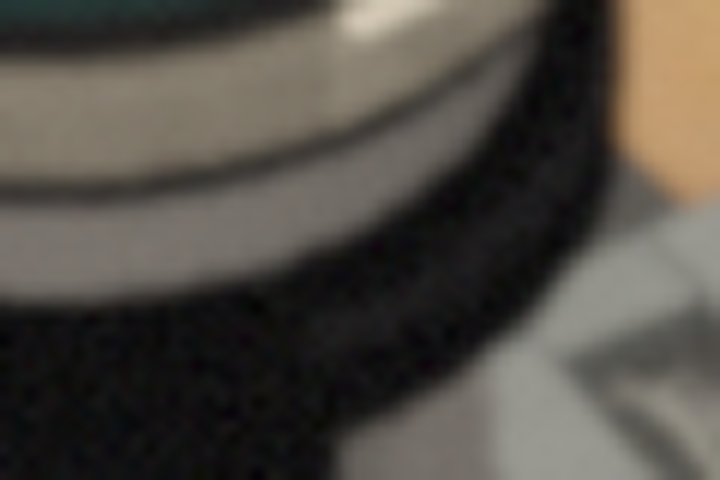

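The top view shows the jaw's line at about (243,290) running to the pointer at (245,338) and the block's line at (246,362), so they line up. The ring, weight and spring are where they were in the first picture. The scene view is blocked by the arm.

```bash
python3 -c "
from station import ctrl
print(ctrl.hand_in())"
```

```text
the job is handed in; nothing more can be done
None
```

The gauge is set and the job is handed in at about 24 s of the 64 s allowed; `hand_in` gave no verdict.

**What I did:** I rolled the wheel under the closed fingertips in arc strokes. The third forward stroke fell about 2 mm short and the fourth overshot by about 2 mm. I rolled it back slightly, finished with a small flat nudge of about 4 mm at the wheel top, then lifted off and retreated.

**Last checks:**
- **Alignment:** the wrist view put the jaw's line at y 91.1–91.4 mm and the mark block's line at about 91.2 mm. That is within about 0.3 mm, against the 2.5 mm allowed.
- **Top view:** it showed the pointer in line with the mark, and the ring, weight and spring at the same pixels as at the start.
- **Contact:** the wrist force was near zero, with the arm well clear of the gauge.

**Checks that failed or disagreed:**
- The arm blocked the last scene-camera picture, so it gave no extra check.
- In the last top view the trained network did not report the spring, though the spring is plainly visible in the picture, unmoved.
- The wrist and top views differed by 2–3 mm on where the gauge lies. The alignment check is relative, so it does not depend on that.

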